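# Load a glass coupon under the spring clip of a strain viewer

## Robot

A 6-joint arm with a two-finger parallel gripper is mounted at the origin on the work surface. World frame = base frame: x ahead of the robot, y to its left, z up, the work surface at z = 0. Lengths are in mm, angles in rad, forces in N, time in s.
With the tool pointing down it reaches from about 375 to 975 mm from the base axis. Payload 3.8 kg.
Tool frame: the origin (TCP) lies on the mounting face of the last link; the fingertips stand 173 mm ahead of it and the grasp point (between the pads) lies 155 mm ahead of it; y points along the fingers, x is the direction in which the jaws open and shut, and the axes are right-handed (so a half turn about y gives the same grasp; the last joint's range is limited). The gripper opens to 85 mm and grips with 20 to 120 N. Pads are 22 mm wide; open, the fingers measure 114 mm over their backs; the gripper's body (76 mm by 85 mm) begins 54 mm behind the grasp point. The pads swing forward as they close: fully open they stand 13 mm farther back than shut.
Start: joints at [1.113, 0.264, 1.604, -0, 1.274, -0.037], TCP at [275.729, 616.111, 404.68] pointing down, gripper open.
Joint ranges: [-2.63, 2.63], [-0.94, 2.18], [0.31, 2.57], [-1.31, 4.45], [0, 2.66], [-2.55, 2.55]. Speed limits (rad/s): [2.57, 2.57, 3.14, 3.14, 3.14, 3.14].

## Interface

Orientations are given as a unit quaternion [x, y, z, w].
In Python, from bench import r gives the robot as it stands.
- The arm moves only by the tool apply_moves, never from a script. Its arguments are lists of equal length, an entry for each row: "linear": the shift along the world's x, y, z in mm, a list of three; "roll": the turn about the world's z in rad. A call has 1 to 10 rows; each row is the pose to reach, as a shift and turn from the pose measured when the call began; what a row does not reach only later rows make up. A row lasts 1/10 s, in which the tool goes at most 50 mm and 8.59 degrees, less where a joint would pass 70% of its speed; a pose out of reach is approached as far as the arm can. A call with a gripper value outside its range is refused whole. "claw" is the gripper command: -1 is fully open, 1 is shut, values between are in proportion, set as the call begins (left out, the last holds). The fingers move at their own pace and stop on an object; "force" is the grip in N (left out, the last holds). Time passes only in rows, so rows that repeat a pose let the fingers close. It gives the time, the measured TCP pose, the force and the opening at its end, in the units of the state.
- r.sense(): the state, without advancing time (a new reading comes with each control period).
- r.capture(name): name is "scene" or "side" or "wrist"; returns (picture, depth): 384x512x3 uint8, blue, green, red; 384x512 float32, mm along the optical axis (not along the pixel's ray), 0 where there is no reading.
- r.camera_info(name): a dict with "vfov" (degrees; the focal length in pixels is half the picture's height over the tangent of half this angle, whatever the lens; pixels are square), "cx", "cy" (the principal point, pixels), "world_to_cam" (4x4, takes a point from world to camera coordinates). Camera axes: x right, y up, looking along -z (the intrinsics and any distortion apply to the point x, -y, -z); pixel columns grow to the right and rows downward; lengths in mm; the calibration is good to about 2 mm. A picture is of the moment at which its call begins: read the wrist's pose just before it. camera_info takes no time and is no camera call; for the wrist camera it gives the pose at the moment of the call.
- r.finish_job(): hands the job in, once; it reports no verdict.
The state is a dict: "time_s": time; "joints": joint angles; "dq": joint speeds; "joint_efforts": joint torques, N m; "eef_pos": TCP position; "eef_rot": TCP orientation; "wrist_force": force on the tool from outside, world axes, zero at the start; "torque": the same for the moment, N m; "finger_gap": finger opening in mm.
Only numpy, scipy, OpenCV 4.12 (cv2) and the standard library are available. Lean on these libraries where they do the work, as an engineer would, in place of code of your own. Each camera call takes 0.05 s, during which the arm holds its last target.

## Task

On the glass studio's strain viewer, hold the spring clip's red thumb tab down with one fingertip so that its jaw stands open, and with the other fingertip push the amber glass coupon along its lane beneath the jaw until it is fully home against the green end stop. Keep the tab down until the coupon is home, then let the tab up so that the jaw closes on the coupon, and move clear. Only push the coupon, never lift it, and leave all the other things where they are.

Things in the scene. Friction and masses are not known exactly. Their poses are not given: they have to be found in the camera images.
- stage: the fixed strain viewer. Origin on the bench under the middle of its lane, which runs along its +x (away from the robot at yaw 0). Grey base plate 236 x 160 x 8 mm (y -77 to 83); white deck x -112 to 112, y -72 to 40 mm, top at z = 30 mm. The clip's hinge line is parallel to the lane at y 36, z 38 mm, with lugs up to z 43 mm, y 30 to 42 mm
- lane_start (a point): middle of the lane floor at the lane's open near end (viewer frame x -100, y 0, z 30 mm). The lane is 44 mm wide, flat at z = 30 mm, between aluminium rails 4 mm thick and 5 mm high, from x = -100 to the stop at x = 70 mm
- stop (a point): middle of the face of the green end stop, 4 mm above the lane floor (viewer frame x 70, y 0, z 34 mm); the stop is 10 mm high. Axes as the viewer's
- clip (a joint): angle of the spring clip (rad): 0 at rest, jaw shut; 0.45 tab fully down. Pressing the tab lifts the jaw; a spring returns it. The jaw clears the coupon above about 0.15. At 0.30 its tip is 15 mm above the floor, the tab is level, its top 3.5 mm above the lane floor (z 33.5 mm), and the push on the tab's middle is about 6 N. Closed on the coupon it reads about 0.14
- tab (a point): middle of the top of the red thumb tab, moving with the clip (viewer frame at rest x -42, y 60, z 41 mm). A strip beside the lane and parallel to it, x -105 to 20, y 46 to 74 mm, 3 mm thick, outer edge tilted up 0.30 rad at rest. Press or slide along it anywhere with the same effect. Held level by one fingertip, it lets the other, 56 mm away, stand in the lane 3.5 mm above its floor
- jaw_tip (a point): underside of the clip's jaw tip, moving with the clip (viewer frame at rest x 54, y -8, z 32 mm, so 2 mm above the lane floor). The jaw is a steel arm 18 mm wide (x 45 to 63 mm), top at z = 45 mm, reaching from the hinge over the rail and down to a rubber tip over the lane (y -14 to -2 mm)
- coupon_center (a point): centre of the amber glass coupon, 60 mm long (its x, along the lane), 40 mm wide, 8 mm thick, about 50 g, lying loose on the lane floor short of the jaw (centre at z = 34 mm). Home against the stop, its centre is at x = 40 mm in the viewer frame and its rear edge at x = 10 mm
- disc: brass reference disc, 24 mm across, 14 mm high, standing on the viewer's deck beside the lane; origin at centre of underside; leave alone
- spare: spare cobalt-blue glass coupon 60 x 40 x 8 mm lying on the bench on the tab side of the viewer; origin at centre of underside; leave alone
- jar: closed green glass jar with metal cap, 52 mm across, 65 mm high, on the bench on the other side of the viewer; origin at centre of underside; leave alone
- cup: open steel cup, 68 mm across, 70 mm high, beyond the viewer; origin at centre of underside; leave alone
- nozzle: upright brass burner nozzle, 40 mm across the foot, 70 mm high, beyond the viewer; origin at centre of underside; leave alone
- paddle: flat black graphite paddle 90 x 60 x 12 mm with a 110 mm wooden handle towards its -x, lying on the bench; origin under the centre of the black plate; leave alone
- block: wooden block 60 x 60 x 50 mm high; origin at centre of underside; leave alone
Not all that is in view belongs to the job. There is more than one size of the part that bears coupon_center; the job needs the smallest.

How it is judged:
By the outcome, as a careful person would: the job done as asked, in the order asked, and still so for the second after the job is handed in, with the robot touching nothing.
It also fails if it takes over 48 s, if anything falls off the work surface, if the arm or the gripper's body presses on something with over 40 N, if the wrist force passes 120 N, or if a joint passes its speed limit or range.

## Working session

There is one attempt and no reset: what is moved stays moved. The work goes in short steps, Python scripts to look and compute and a tool call to move; the robot and the scene stay as the last step left them, time stands still between calls to the robot, and variables do not carry over. Pictures are saved under pics/ and viewed, and the job is handed in when it is done.

Besides the shell and the picture viewer there is one more tool, called after "Request:" by a JSON object that holds its "name" and its "arguments". apply_moves: Moves the arm, as the interface text tells. Its arguments: {"type":"object","properties":{"linear":{"type":"array"},"roll":{"type":"array"},"claw":{"type":"number"},"force":{"type":"number"}},"required":["linear","roll"]}

```bash
ls; mkdir -p pics; python3 - <<'E'
from bench import r
import cv2,json,numpy as np
s=r.sense();print(s)
for n in ("scene","side","wrist"):
    i=r.camera_info(n);print(n,{k:(np.round(v,3).tolist() if k=="world_to_cam" else v) for k,v in i.items()})
    p,d=r.capture(n);cv2.imwrite(f"pics/{n}0.png",p);np.save(f"{n}0.npy",d);print((d>0).mean())
E
```

```text
pics
{'time_s': 0.0, 'joints': array([ 1.11310337e+00,  2.64753759e-01,  1.60534818e+00,  5.02059583e-06,
        1.27369520e+00, -3.68683566e-02]), 'dq': array([-0.00091072,  0.00038802, -0.0017115 , -0.00092707,  0.00110477,
        0.00025979]), 'joint_efforts': array([ 1.15151906e-03, -5.15143204e+01, -3.67299736e+01, -2.75940656e-04,
        1.34132768e-02, -2.11412788e-05]), 'eef_pos': array([275.58021814, 615.81642298, 403.37513066]), 'eef_rot': array([ 0.59380193,  0.38387008, -0.38521033, -0.59300592]), 'wrist_force': array([0.77099227, 0.04929114, 0.02036366]), 'torque': array([-0.02271779, -0.06172918,  0.02675341]), 'finger_gap': 85.16988385646704}
scene {'vfov': 55.75407604790478, 'cx': 252.34740383169895, 'cy': 196.5519598756294, 'world_to_cam': [[-0.256, 0.967, 0.017, 131.572], [-0.672, -0.19, 0.716, 361.034], [0.695, 0.172, 0.698, -1840.003], [0.0, 0.0, 0.0, 1.0]]}
0.9944101969401041
side {'vfov': 54.69597971248351, 'cx': 252.5484789855389, 'cy': 190.7375630679629, 'world_to_cam': [[0.96, -0.278, -0.013, -566.524], [0.222, 0.736, 0.64, -165.224], [-0.169, -0.617, 0.768, -1007.113], [0.0, 0.0, 0.0, 1.0]]}
0.9960428873697916
wrist {'vfov': 58.31251767318627, 'cx': 254.12813780416244, 'cy': 192.56767310280958, 'world_to_cam': [[0.408, 0.913, -0.002, -673.349], [-0.87, 0.388, -0.303, 38.818], [-0.276, 0.125, 0.953, -379.588], [0.0, 0.0, 0.0, 1.0]]}
0.9959869384765625
```

View pics/scene0.png

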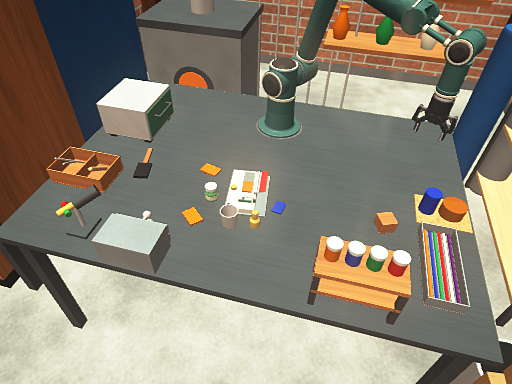

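View pics/side0.png

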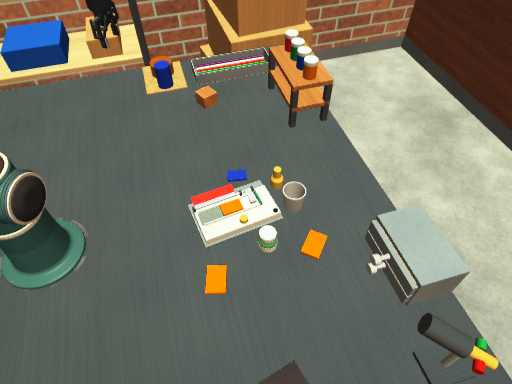

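View pics/wrist0.png

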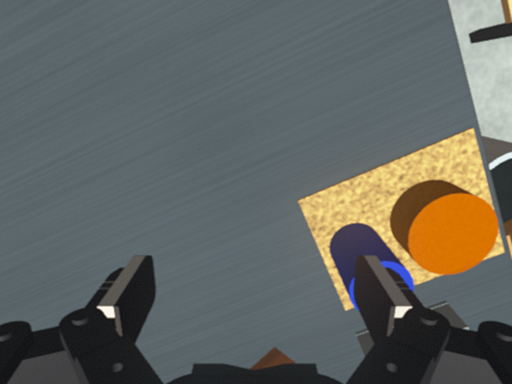

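```bash
cat > h.py <<'E'
import cv2,numpy as np
from bench import r
def ray(info,u,v):
    f=192/np.tan(np.radians(info["vfov"]/2))
    M=np.array(info["world_to_cam"]);R=M[:3,:3];t=M[:3,3]
    d=np.array([(u-info["cx"])/f,-(v-info["cy"])/f,-1.])
    return -R.T@t,R.T@d
def plane(info,u,v,z):
    o,d=ray(info,u,v);return o+d*(z-o[2])/d[2]
def dep(info,u,v,D):
    o,d=ray(info,u,v);return o+d*D
def proj(info,P):
    f=192/np.tan(np.radians(info["vfov"]/2))
    M=np.array(info["world_to_cam"]);c=M[:3,:3]@np.array(P,float)+M[:3,3]
    return np.array([info["cx"]+f*c[0]/-c[2],info["cy"]+f*c[1]/c[2]])
def crop(p,u0,v0,u1,v1,k):
    return cv2.resize(p[v0:v1,u0:u1],None,fx=k,fy=k,interpolation=cv2.INTER_CUBIC)
E
python3 - <<'E'
from h import *
p=cv2.imread("pics/side0.png");cv2.imwrite("pics/sidec.png",crop(p,180,160,320,260,5))
D=np.load("side0.npy");i=r.camera_info("side")
hsv=cv2.cvtColor(p,cv2.COLOR_BGR2HSV)
for nm,lo,hi in (("amber",(8,180,150),(20,255,255)),("red",(0,180,120),(6,255,255)),("blue",(110,150,80),(130,255,255)),("green",(55,80,30),(85,255,200))):
    m=cv2.inRange(hsv,lo,hi);n,l,st,c=cv2.connectedComponentsWithStats(m)
    for k in range(1,n):
        if st[k,4]>25 and 170<c[k][0]<340 and 150<c[k][1]<310:
            u,v=c[k];P=dep(i,u,v,D[int(round(v)),int(round(u))])
            cnt,_=cv2.findContours((l==k).astype(np.uint8),0,2);b=cv2.boxPoints(cv2.minAreaRect(cnt[0]))
            w=[plane(i,*q,P[2])[:2] for q in b]
            print(nm,c[k].round(1),st[k,4],P.round(1),[round(float(np.linalg.norm(w[j]-w[j-1])),1) for j in range(4)])
p=cv2.imread("pics/scene0.png");cv2.imwrite("pics/scenec.png",crop(p,190,155,300,235,6))
E
```

```text
amber [277.4 180.3] 85 [676.7  30.9  36.7] [60.6, 33.6, 61.1, 32.4]
amber [230.9 206.7] 238 [519.1 -26.2  37.8] [40.9, 60.2, 41.6, 58.7]
amber [313.8 243.6] 481 [ 706.1 -191.5   11.1] [51.0, 80.4, 53.5, 79.1]
amber [215.7 279.1] 586 [ 430.2 -217.2    9.7] [77.3, 54.6, 77.0, 51.8]
red [211.9 194. ] 347 [477.1  31.1  42. ] [29.8, 124.5, 30.9, 122.3]
blue [236.5 174.9] 197 [570.6 113.9   7.3] [43.9, 60.2, 44.1, 58.8]
green [257.4 196.7] 30 [601.  -13.9  38.8] [48.6, 6.5, 48.7, 6.3]
green [266.9 243.6] 87 [ 579.4 -172.5   40.5] [47.2, 29.5, 48.1, 29.4]
```

View pics/sidec.png

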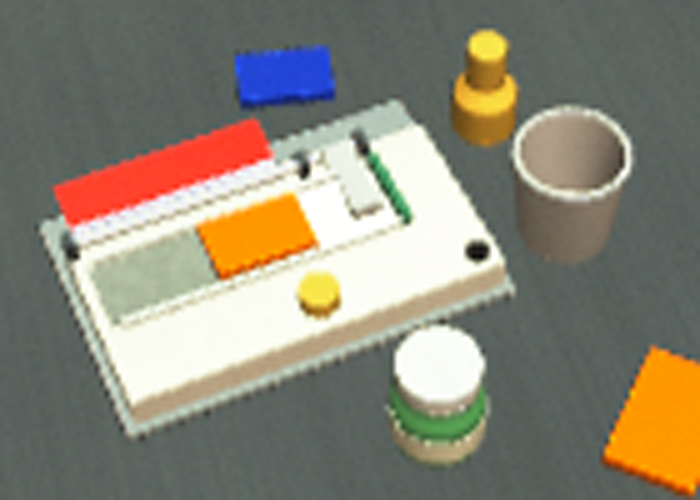

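View pics/scenec.png

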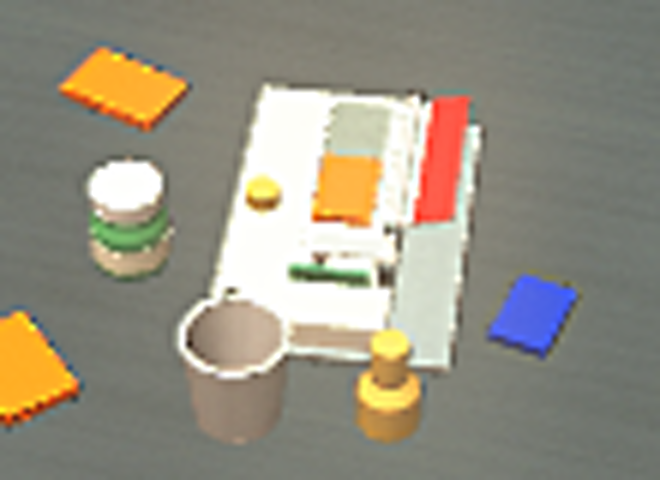

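```bash
python3 - <<'E'
from h import *
from scipy.spatial.transform import Rotation as Ro
s=r.sense();R=Ro.from_quat(s["eef_rot"]).as_matrix();print(R.round(3))
for n in("side","scene"):
    p=cv2.imread(f"pics/{n}0.png");i=r.camera_info(n);hsv=cv2.cvtColor(p,cv2.COLOR_BGR2HSV)
    for nm,lo,hi,z in (("amber",(8,180,150),(20,255,255),38),("red",(0,170,120),(6,255,255),41),("green",(55,80,30),(85,255,200),40)):
        m=cv2.inRange(hsv,lo,hi);k,l,st,c=cv2.connectedComponentsWithStats(m)
        for j in range(1,k):
            P=plane(i,*c[j],z)
            if st[j,4]>15 and 400<P[0]<680 and -120<P[1]<100:
                cnt,_=cv2.findContours((l==j).astype(np.uint8),0,2);
                w=np.float32([plane(i,*q[0],z)[:2] for q in cnt[0]]);rc=cv2.minAreaRect(w)
                print(n,nm,c[j].round(1),st[j,4],P.round(1),rc)
E
```

```text
[[ 0.409 -0.001 -0.913]
 [ 0.913 -0.002  0.409]
 [-0.002 -1.     0.   ]]
side amber [277.4 180.3] 85 [676.3  29.8  38. ] ((674.2645263671875, 31.655994415283203), (62.879024505615234, 32.53926086425781), 81.59323120117188)
side amber [230.9 206.7] 238 [519.1 -26.3  38. ] ((519.82177734375, -26.11981773376465), (58.568538665771484, 40.7778434753418), 7.585014820098877)
side red [211.9 194. ] 348 [477.  32.  41.] ((478.2445373535156, 32.241695404052734), (124.1724853515625, 30.23307228088379), 8.10672664642334)
side green [257.4 196.7] 30 [600.7 -14.8  40. ] ((600.88671875, -15.589096069335938), (6.285892963409424, 48.69183349609375), 8.469197273254395)
scene amber [247.  186.2] 94 [521.9 -20.7  38. ] ((521.3272705078125, -20.20069122314453), (61.05064010620117, 36.06538772583008), 9.481900215148926)
scene red [263.1 181.1] 112 [478.  35.  41.] ((475.2712707519531, 35.23180389404297), (125.85319519042969, 22.521484375), 7.584571838378906)
```

Request:
{"name": "apply_moves", "arguments": {"linear": [[12,-46,0],[25,-92,0],[39,-138,0],[53,-184,-5],[67,-230,-10],[81,-276,-15],[95,-322,-25],[109,-368,-35],[123,-412,-45],[137,-456,-50]], "roll": [0.05,0.1,0.16,0.22,0.28,0.34,0.4,0.46,0.5,0.56], "claw": 0.0}}

```text
time_s: 1.15
eef_pos: [412.2, 157.9, 352.6]
eef_rot: [-0.464, -0.533, 0.535, 0.463]
wrist_force: [1.1, 0.4, 0.8]
finger_gap: 42.9
```

Request:
{"name": "apply_moves", "arguments": {"linear": [[15,-46,-5],[30,-92,-10],[45,-138,-20],[50,-158,-24],[50,-158,-24],[50,-158,-24],[50,-158,-24]], "roll": [0,0,0,0,0,0,0]}}

```text
time_s: 1.85
eef_pos: [462.0, 0.8, 328.7]
eef_rot: [-0.463, -0.534, 0.535, 0.463]
wrist_force: [0.7, 0.4, -0.0]
finger_gap: 42.6
```

```bash
python3 - <<'E'
from h import *
s=r.sense();print(s)
i=r.camera_info("wrist");M=i["world_to_cam"];print(-M[:3,:3].T@M[:3,3])
p,d=r.capture("wrist");cv2.imwrite("pics/wrist1.png",p);np.save("wrist1.npy",d)
np.save("w1M.npy",M)
E
```

```text
{'time_s': 1.85, 'joints': array([-5.16307791e-02, -8.21597090e-02,  2.12570795e+00, -1.86396492e-03,
        1.09877279e+00, -1.76391197e+00]), 'dq': array([ 1.33692809e-02, -4.41713750e-03,  8.36714179e-05, -3.50129317e-03,
       -2.36901347e-03, -3.21116136e-03]), 'joint_efforts': array([-5.61129861e-01, -2.93277365e+01, -3.41685820e+01, -4.19809611e-02,
        1.81782296e-03,  4.62118725e-03]), 'eef_pos': array([461.97099503,   0.77033759, 328.7143328 ]), 'eef_rot': array([-0.4633392 , -0.53366635,  0.53490838,  0.46302272]), 'wrist_force': array([ 0.66536769,  0.37784481, -0.04867494]), 'torque': array([ 0.04451671, -0.05216606, -0.03484073]), 'finger_gap': 42.606600463208004}
[384.21623107 -10.46998435 297.4470757 ]
```

View pics/wrist1.png

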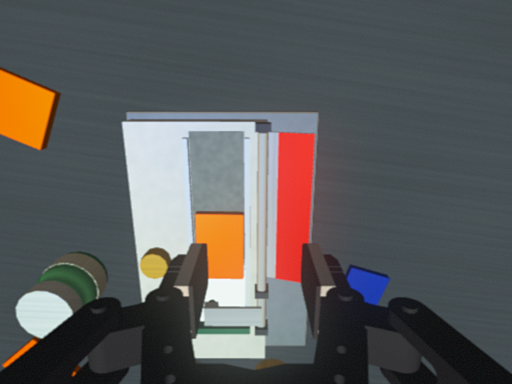

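```bash
python3 - <<'E'
from h import *
p=cv2.imread("pics/wrist1.png");d=np.load("wrist1.npy");i=r.camera_info("wrist");hsv=cv2.cvtColor(p,cv2.COLOR_BGR2HSV)
def cw(u,v): return dep(i,u,v,d[int(v),int(u)])
for nm,lo,hi,z in (("amber",(8,180,120),(20,255,255),38),("red",(0,170,100),(6,255,255),41),("grn",(60,60,20),(95,255,200),40)):
    m=cv2.inRange(hsv,lo,hi);k,l,st,c=cv2.connectedComponentsWithStats(m)
    for j in range(1,k):
        if st[j,4]>150 and 170<c[j][0]<330:
            cnt,_=cv2.findContours((l==j).astype(np.uint8),0,2)
            q=cv2.approxPolyDP(cnt[0],6,True)[:,0]
            print(nm,st[j,:5],[(t.tolist(),plane(i,*t,z)[:2].round(1).tolist(),d[t[1],t[0]]) for t in q], cw(*c[j]).round(1))
            ys,xs=np.where(l==j)
            w=np.array([dep(i,u,v,d[v,u]) for u,v in zip(xs,ys)])
            rc=cv2.minAreaRect(np.float32(w[:,:2]));print(rc,np.percentile(w[:,2],[5,50,95]).round(1))
for u,v in((215,170),(160,200),(150,150),(293,325),(256,390-10),(400,100)): print(u,v,cw(u,v).round(1))
for c in ((125,121),(128,113),(319,113),(188,131),(244,131)): print(c,plane(i,*c,30).round(1),plane(i,*c,8).round(1))
cv2.imwrite("pics/w1c.png",crop(p,110,100,340,370,2))
E
```

```text
amber [ 196  214   47   64 2584] [([196, 214], [490.5, -42.8], np.float32(279.50867)), ([208, 277], [546.7, -27.3], np.float32(157.55399)), ([241, 277], [542.6, 0.7], np.float32(295.1003)), ([242, 215], [486.0, -6.0], np.float32(278.63937))] [513.5 -19.4  37.5]
((466.1553649902344, -24.587711334228516), (161.27813720703125, 40.40061569213867), 4.17918586730957) [36.6 37.6 38.8]
red [ 276  133   38  149 4543] [([280, 133], [416.3, 13.2], np.float32(258.07748)), ([276, 277], [536.5, 30.0], np.float32(295.75018)), ([300, 281], [537.4, 50.8], np.float32(290.47476)), ([313, 134], [413.5, 37.6], np.float32(251.54036))] [468.2  32.5  40.8]
((457.8134765625, 28.981338500976562), (162.3242950439453, 38.33776092529297), 14.82620620727539) [37.4 40.9 44.6]
grn [197 328  53   6 313] [([197, 329], [599.8, -31.5], np.float32(128.70279)), ([249, 332], [596.2, 15.2], np.float32(309.64154))] [597.6  -8.2  40.6]
((494.5514831542969, -20.287029266357422), (216.6197967529297, 46.168392181396484), 6.866611480712891) [38.6 39.6 40.7]
215 170 [454.1 -32.3  29.7]
160 200 [485.9 -74.3  29.6]
150 150 [445.6 -84.9  28.9]
293 325 [607.4  60.8   8.5]
256 380 [448.8  -0.7 234.9]
400 100 [380.  112.2  -1.2]
(125, 121) [ 425.6 -104.7   30. ] [ 429.  -112.4    8. ]
(128, 113) [ 419.3 -102.6   30. ] [ 422.1 -110.2    8. ]
(319, 113) [398.5  41.1  30. ] [399.7  45.3   8. ]
(188, 131) [426.3 -56.3  30. ] [429.7 -60.1   8. ]
(244, 131) [420.1 -13.5  30. ] [423.  -13.8   8. ]
```

View pics/w1c.png

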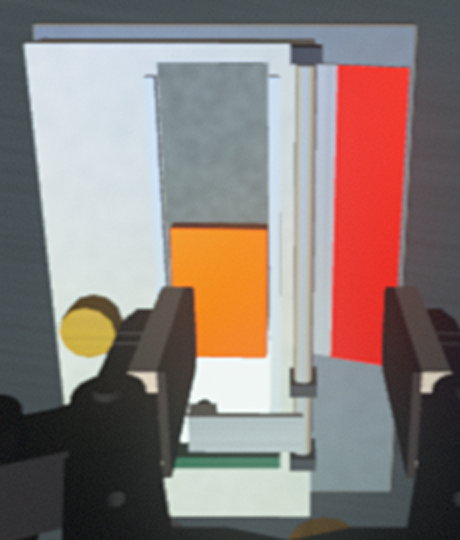

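Request:
{"name": "apply_moves", "arguments": {"linear": [[0,-1,-40],[0,-1,-75],[0,-1,-102],[0,-1,-102],[0,-1,-102],[0,-1,-102]], "roll": [0,0,0,0,0,0]}}

```text
time_s: 2.5
eef_pos: [463.1, 0.5, 228.7]
eef_rot: [0.464, 0.535, -0.535, -0.462]
wrist_force: [0.2, -0.6, 0.6]
finger_gap: 42.9
```

```bash
python3 - <<'E'
from h import *
s=r.sense();print(s["eef_pos"],s["wrist_force"])
p,d=r.capture("wrist");cv2.imwrite("pics/wrist2.png",p);np.save("wrist2.npy",d)
p,d=r.capture("side");cv2.imwrite("pics/side2c.png",crop(p,160,120,320,240,5));np.save("side2.npy",d);cv2.imwrite("pics/side2.png",p)
E
```

```text
[463.13090262   0.48588834 228.7328159 ] [ 0.2496647  -0.63322027  0.55688586]
```

View pics/wrist2.png

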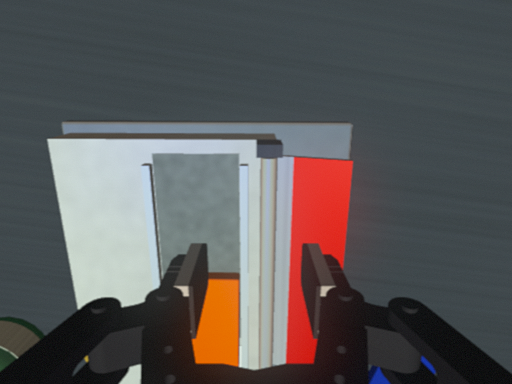

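View pics/side2c.png

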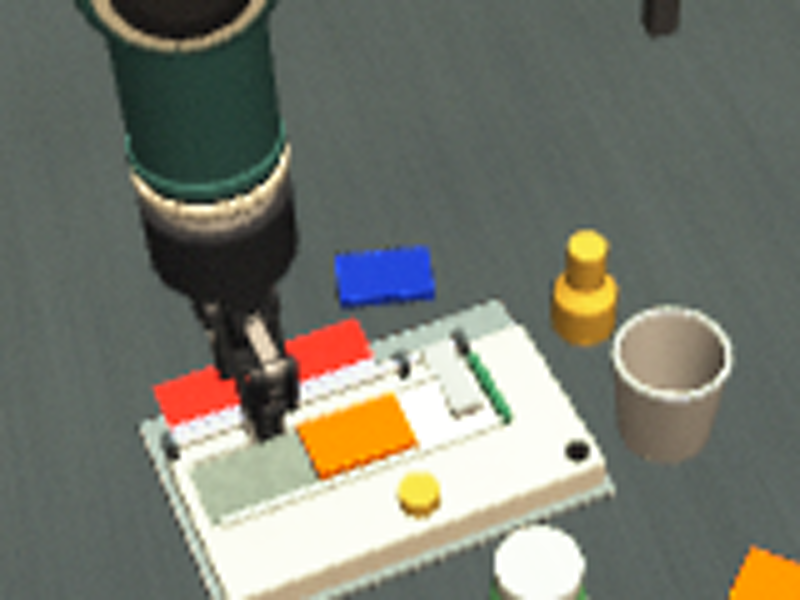

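```bash
python3 - <<'E'
from h import *
d=np.load("wrist2.npy");i=r.camera_info("wrist");p=cv2.imread("pics/wrist2.png")
O=np.array([527.5,-21]);a=.14;R=np.array([[np.cos(a),-np.sin(a)],[np.sin(a),np.cos(a)]])
def f(u,v):
    P=dep(i,u,v,d[v,u]);q=R.T@(P[:2]-O);return (u,v),[*q.round(1),round(P[2],1)]
for v in (246,250,260,275,290):
  for u in (186,190,194,198,202,206,304,308,312,318,322): print(*f(u,v))
cv2.imwrite("pics/w2c.png",crop(p,140,140,370,340,3))
for t in ((200,200),(265,220),(110,200),(320,200),(300,200),(280,130)): print(*f(*t))
E
```

```text
(186, 246) [np.float64(-55.0), np.float64(-7.1), np.float64(30.0)]
(190, 246) [np.float64(-72.0), np.float64(2.0), np.float64(63.6)]
(194, 246) [np.float64(-71.9), np.float64(3.7), np.float64(63.5)]
(198, 246) [np.float64(-72.4), np.float64(5.5), np.float64(64.4)]
(202, 246) [np.float64(-72.1), np.float64(7.2), np.float64(63.9)]
(206, 246) [np.float64(-70.7), np.float64(8.5), np.float64(61.1)]
(304, 246) [np.float64(-71.7), np.float64(51.1), np.float64(62.6)]
(308, 246) [np.float64(-72.6), np.float64(52.5), np.float64(64.3)]
(312, 246) [np.float64(-72.4), np.float64(54.3), np.float64(63.9)]
(318, 246) [np.float64(-71.8), np.float64(57.1), np.float64(62.7)]
(322, 246) [np.float64(-61.5), np.float64(63.3), np.float64(42.1)]
(186, 250) [np.float64(-52.5), np.float64(-7.3), np.float64(29.7)]
(190, 250) [np.float64(-72.2), np.float64(2.7), np.float64(67.8)]
(194, 250) [np.float64(-72.0), np.float64(4.3), np.float64(67.3)]
(198, 250) [np.float64(-72.0), np.float64(6.0), np.float64(67.3)]
(202, 250) [np.float64(-71.8), np.float64(7.6), np.float64(66.9)]
(206, 250) [np.float64(-68.8), np.flo
[... 2258 characters left out ...]
oat64(51.0), np.float64(69.6)]
(308, 290) [np.float64(-59.8), np.float64(51.2), np.float64(77.8)]
(312, 290) [np.float64(-65.2), np.float64(51.2), np.float64(85.8)]
(318, 290) [np.float64(-70.9), np.float64(51.6), np.float64(94.4)]
(322, 290) [np.float64(-70.8), np.float64(53.0), np.float64(94.3)]
(200, 200) [np.float64(-81.4), np.float64(1.6), np.float64(30.4)]
(265, 220) [np.float64(-74.9), np.float64(34.8), np.float64(41.0)]
(110, 200) [np.float64(-81.0), np.float64(-44.8), np.float64(30.0)]
(320, 200) [np.float64(-85.6), np.float64(60.9), np.float64(41.7)]
(300, 200) [np.float64(-84.8), np.float64(51.6), np.float64(39.7)]
(280, 130) [np.float64(-114.2), np.float64(43.4), np.float64(7.5)]
```

View pics/w2c.png

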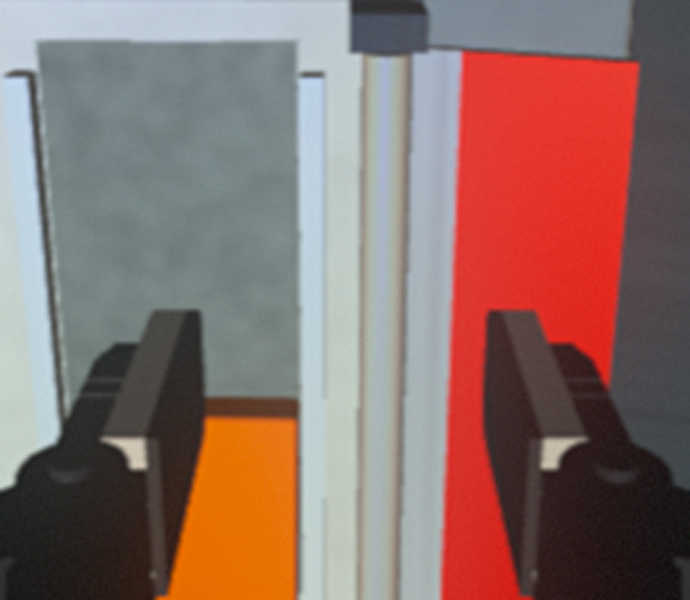

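Request:
{"name": "apply_moves", "arguments": {"linear": [[-1,3,-8],[-1,3,-15],[-1,3,-18],[-1,3,-21],[-1,3,-23],[-1,3,-23],[-1,3,-23]], "roll": [0,0,0,0,0,0,0]}}

```text
time_s: 3.3
eef_pos: [462.3, 3.2, 206.1]
eef_rot: [0.464, 0.535, -0.534, -0.462]
wrist_force: [-0.5, 1.3, 4.7]
finger_gap: 42.6
```

```bash
cat > look.py <<'E'
from h import *
import sys
n=sys.argv[1]
s=r.sense();print(s["time_s"],s["eef_pos"],s["wrist_force"],s["torque"])
i=r.camera_info("wrist")
p,d=r.capture("wrist");cv2.imwrite(f"pics/wr{n}.png",crop(p,130,120,386,384-72,3))
np.save(f"wr{n}.npy",d)
p2,d2=r.capture("side");cv2.imwrite(f"pics/sd{n}.png",crop(p2,170,160,300,255,6))
O=np.array([527.5,-21]);a=.14;R=np.array([[np.cos(a),-np.sin(a)],[np.sin(a),np.cos(a)]])
def f(i,d,u,v):
    P=dep(i,u,v,d[v,u]);q=R.T@(P[:2]-O);return np.r_[q,P[2]].round(1)
# tab slope, from wrist: red pixels with depth
hsv=cv2.cvtColor(p,cv2.COLOR_BGR2HSV);m=cv2.inRange(hsv,(0,170,100),(6,255,255))
ys,xs=np.where(cv2.erode(m,np.ones((5,5)))>0)
w=np.array([f(i,d,u,v) for u,v in zip(xs[::7],ys[::7])]);w=w[(w[:,2]<60)&(w[:,2]>20)]
A=np.c_[w[:,0],w[:,1]-60,np.ones(len(w))];c=np.linalg.lstsq(A,w[:,2],rcond=None)[0];print("tab slope y",c[1],"z at y60",c[2],"clip~",.30-np.arctan(c[1]))
i2=r.camera_info("side");hsv=cv2.cvtColor(p2,cv2.COLOR_BGR2HSV);m=cv2.inRange(hsv,(8,180,120),(20,255,255))
k,l,st,cc=cv2.connectedComponentsWithStats(m)
for j in range(1,k):
    P=plane(i2,*cc[j],38)
    if st[j,4]>40 and 430<P[0]<640 and -90<P[1]<40:
        cnt,_=cv2.findContours((l==j).astype(np.uint8),0,2)
        rc=cv2.minAreaRect(np.float32([R.T@(plane(i2,*q[0],38)[:2]-O) for q in cnt[0]]));print("amber viewer",rc,st[j,4])
E
python3 look.py 3
```

```text
3.3 [462.3178401    3.19035729 206.06097763] [-0.5128147   1.34136549  4.71075042] [0.35178874 0.17897326 0.08586537]
tab slope y 0.047685472686346486 z at y60 34.565952075833486 clip~ 0.2523506221479312
amber viewer ((-8.317564010620117, -3.9982757568359375), (40.77784729003906, 58.56853103637695), 89.56360626220703) 238
```

View pics/wr3.png

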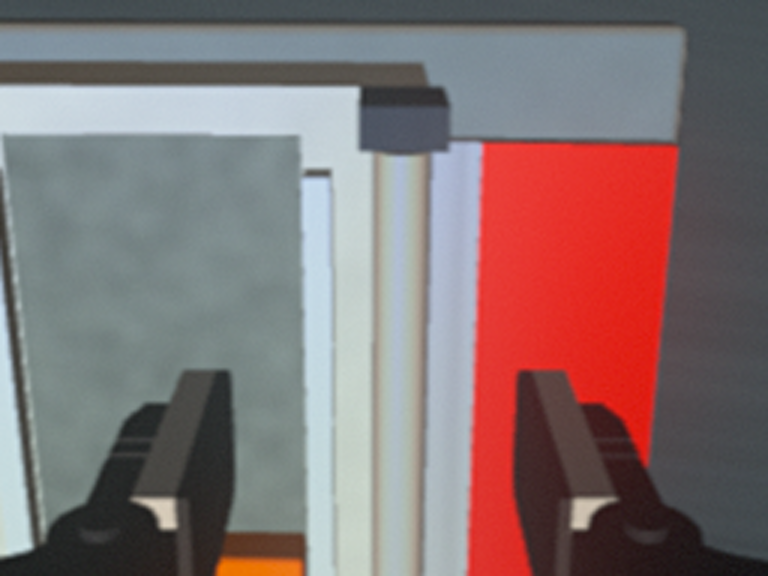

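View pics/sd3.png

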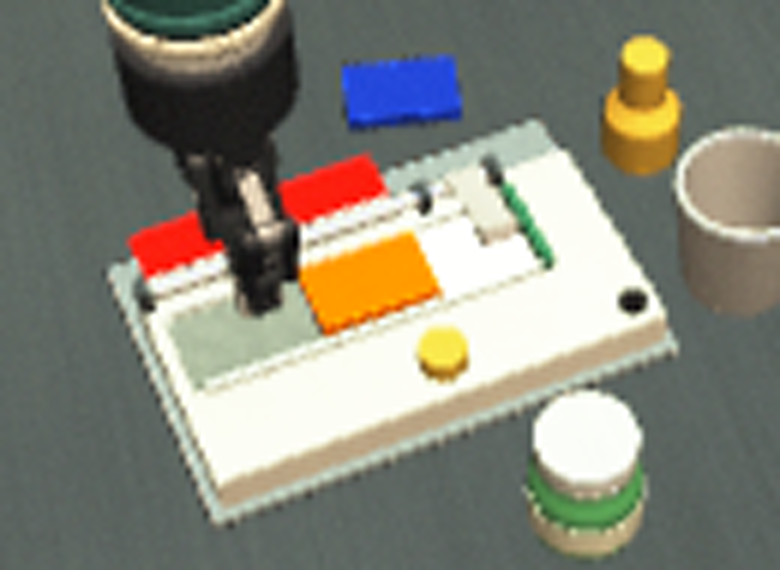

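Request:
{"name": "apply_moves", "arguments": {"linear": [[0,0,-1],[0,0,-1.8],[0,0,-1.8],[3,0.4,-1.8],[6,0.8,-1.8],[9,1.3,-1.8],[12,1.7,-1.8],[15,2.1,-1.8],[18,2.5,-1.8],[20,2.8,-1.8]], "roll": [0,0,0,0,0,0,0,0,0,0]}}

```text
time_s: 4.4
eef_pos: [481.1, 5.9, 203.9]
eef_rot: [-0.463, -0.534, 0.536, 0.463]
wrist_force: [-6.0, 0.5, 7.5]
finger_gap: 42.7
```

```bash
python3 look.py 4
```

```text
4.4 [481.07486888   5.85768706 203.91189169] [-6.01826549  0.45048403  7.45742773] [0.12873059 0.95631938 0.12804385]
tab slope y -0.05986724866846416 z at y60 32.22898274808479 clip~ 0.3597958789311401
amber viewer ((-1.0730571746826172, -3.711824417114258), (41.05954360961914, 59.278255462646484), 88.04803466796875) 227
```

View pics/wr4.png

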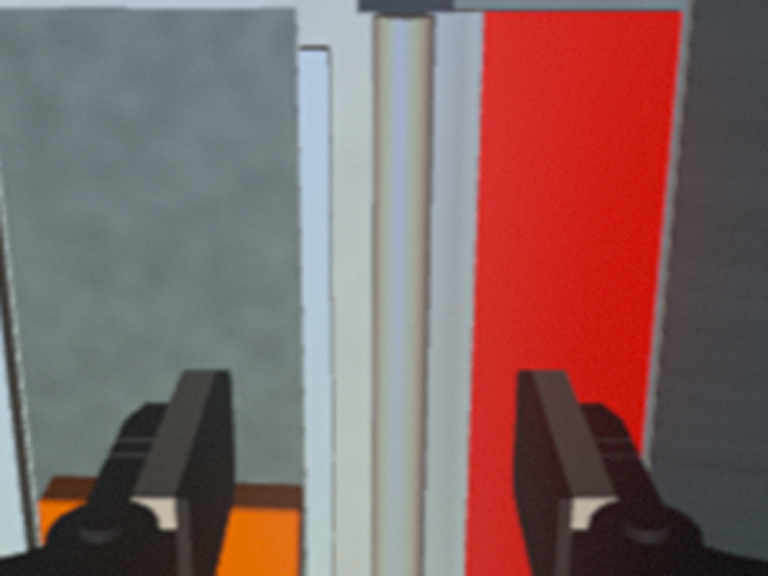

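View pics/sd4.png

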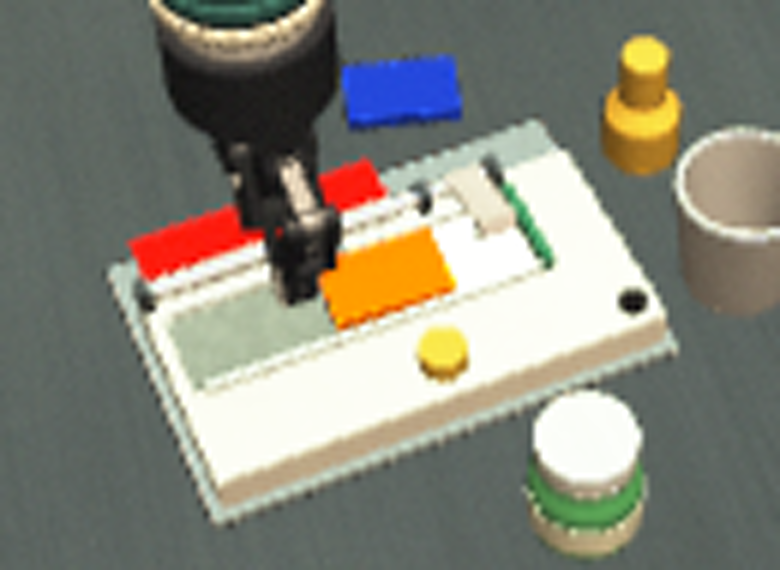

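Request:
{"name": "apply_moves", "arguments": {"linear": [[3,0.4,0.4],[6,0.8,0.4],[9,1.3,0.4],[12,1.7,0.4],[15,2.1,0.4],[18,2.5,0.4],[21,3.0,0.4],[24,3.4,0.4],[27,3.8,0.4],[30,4.2,0.4]], "roll": [0,0,0,0,0,0,0,0,0,0]}}

```text
time_s: 5.5
eef_pos: [510.0, 9.9, 204.0]
eef_rot: [-0.462, -0.533, 0.537, 0.464]
wrist_force: [-5.9, -0.2, 8.2]
finger_gap: 42.7
```

```bash
python3 look.py 5
```

```text
5.5 [509.9658828    9.9294067  203.99798735] [-5.94011239 -0.23611156  8.24036285] [0.12117852 1.0733648  0.13723165]
tab slope y -0.050094413309732744 z at y60 32.3384370378651 clip~ 0.350052573143263
amber viewer ((26.360393524169922, -4.351552963256836), (59.12657165527344, 39.87306594848633), 0.6459482908248901) 208
```

View pics/sd5.png

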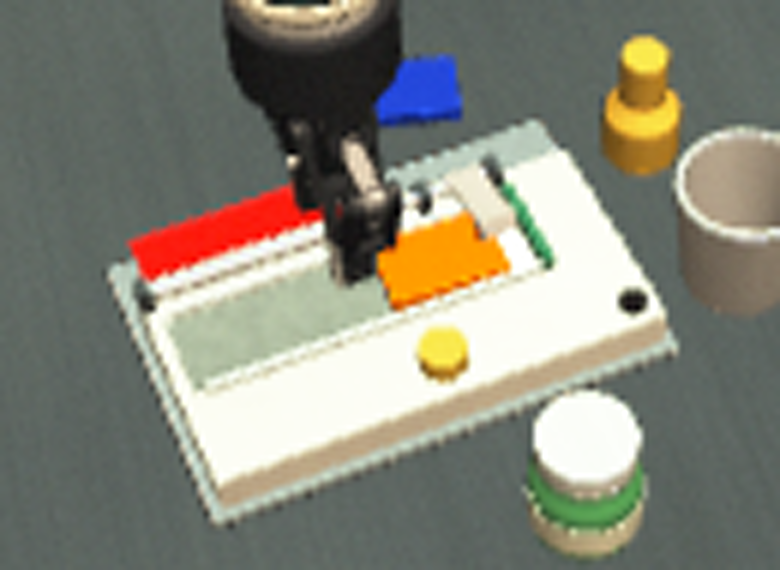

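View pics/wr5.png

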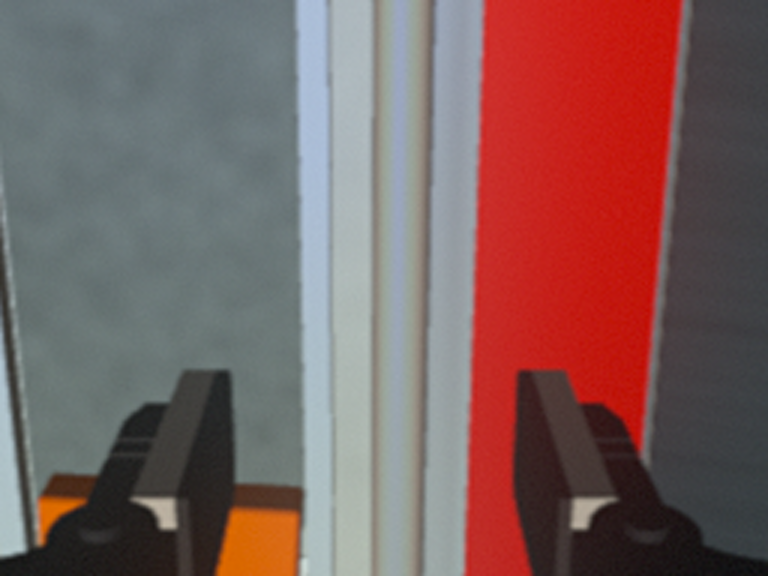

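Request:
{"name": "apply_moves", "arguments": {"linear": [[2,0.3,0.3],[4,0.6,0.3],[6,0.8,0.3],[8,1.1,0.3],[9,1.3,0.3],[10,1.4,0.3],[11,1.5,0.3]], "roll": [0,0,0,0,0,0,0]}}

```text
time_s: 6.3
eef_pos: [520.1, 11.3, 204.1]
eef_rot: [-0.461, -0.532, 0.538, 0.465]
wrist_force: [-5.1, -0.8, 7.9]
finger_gap: 42.7
```

Request:
{"name": "apply_moves", "arguments": {"linear": [[1,0.1,0],[1,0.1,0]], "roll": [0,0]}}

```text
time_s: 6.5
eef_pos: [520.5, 11.3, 204.2]
eef_rot: [-0.46, -0.531, 0.538, 0.465]
wrist_force: [-3.8, 0.3, 6.4]
finger_gap: 43.0
```

```bash
python3 look.py 6
```

```text
6.5 [520.48014658  11.30251885 204.15107589] [-3.83211116  0.33336187  6.44901661] [0.18164998 0.65849669 0.09188553]
tab slope y -0.04921939289767252 z at y60 32.435670891889544 clip~ 0.34917970511134677
amber viewer ((34.991180419921875, -4.294200897216797), (58.38350296020508, 39.79315948486328), 0.645953893661499) 186
```

View pics/sd6.png

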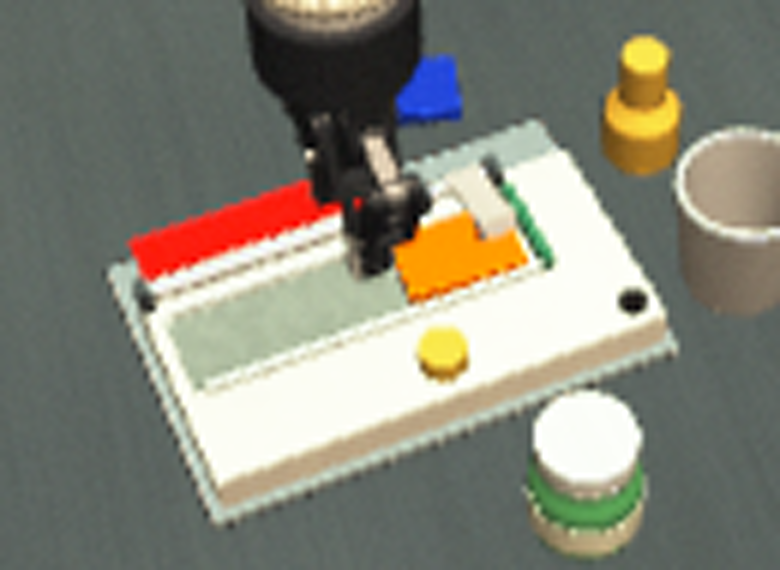

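Request:
{"name": "apply_moves", "arguments": {"linear": [[1,0.1,0],[2,0.3,0],[3,0.4,0],[3.5,0.5,0]], "roll": [0,0,0,0]}}

```text
time_s: 7.0
eef_pos: [522.6, 11.6, 203.8]
eef_rot: [-0.459, -0.53, 0.54, 0.466]
wrist_force: [-5.9, -0.8, 8.5]
finger_gap: 42.9
```

Request:
{"name": "apply_moves", "arguments": {"linear": [[1,0.1,0],[1.5,0.2,0]], "roll": [0,0]}}

```text
time_s: 7.2
eef_pos: [523.2, 11.6, 203.8]
eef_rot: [-0.458, -0.529, 0.541, 0.467]
wrist_force: [-4.9, -0.8, 7.9]
finger_gap: 42.7
```

```bash
python3 look.py 7
```

```text
7.2 [523.22456372  11.6270228  203.80805856] [-4.892369   -0.8003964   7.88081013] [0.06856756 0.96914666 0.11484472]
tab slope y -0.05985161704655084 z at y60 32.09692430912402 clip~ 0.3597803031197223
amber viewer ((37.76896286010742, -4.262882232666016), (61.14049530029297, 39.79315948486328), 0.645953893661499) 187
```

View pics/sd7.png

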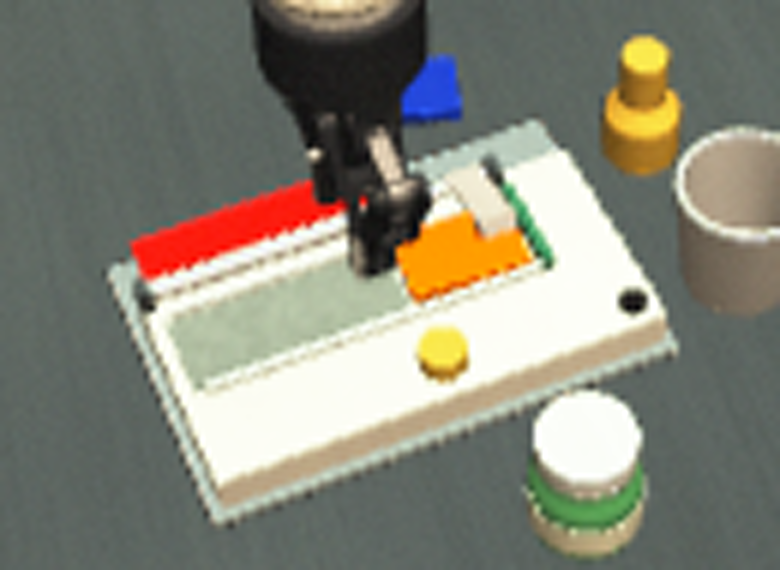

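Request:
{"name": "apply_moves", "arguments": {"linear": [[1,0.1,0.2],[1.5,0.2,0.2],[2,0.3,0.2],[2.5,0.4,0.2]], "roll": [0,0,0,0]}}

```text
time_s: 7.7
eef_pos: [524.2, 11.7, 203.6]
eef_rot: [-0.456, -0.528, 0.542, 0.468]
wrist_force: [-7.2, -0.9, 9.1]
finger_gap: 42.7
```

Request:
{"name": "apply_moves", "arguments": {"linear": [[1,0.1,0.2],[1.5,0.2,0.2],[2,0.3,0.2]], "roll": [0,0,0]}}

```text
time_s: 8.0
eef_pos: [525.0, 11.8, 203.7]
eef_rot: [-0.455, -0.527, 0.543, 0.469]
wrist_force: [-5.8, -0.8, 8.2]
finger_gap: 43.1
```

```bash
python3 look.py 8
```

```text
8.0 [524.99930669  11.81688608 203.6762699 ] [-5.8025119  -0.82726339  8.16870725] [0.01246745 1.04072384 0.13785635]
tab slope y -0.061358939899164966 z at y60 31.99716480444301 clip~ 0.36128210955744045
amber viewer ((38.339839935302734, -4.256446838378906), (59.9986686706543, 39.79315948486328), 0.645953893661499) 186
```

View pics/sd8.png

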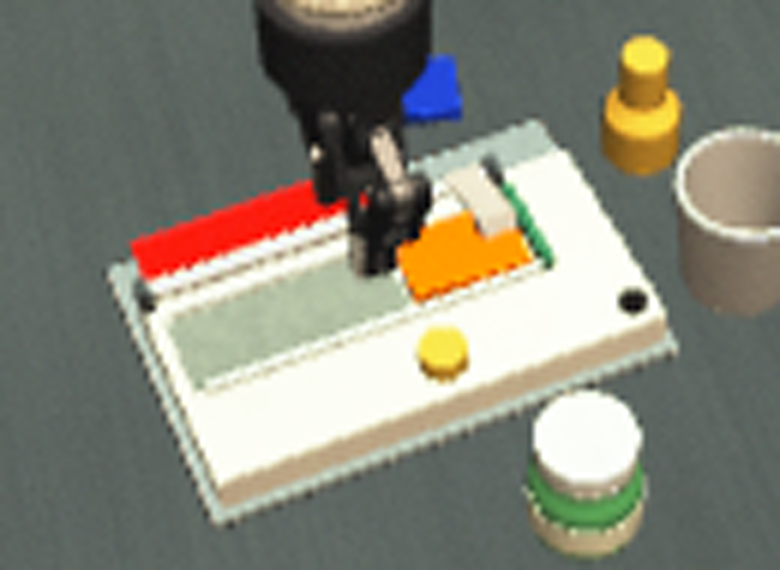

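Request:
{"name": "apply_moves", "arguments": {"linear": [[1,0.1,0.5],[2,0.3,0.5],[3,0.4,0.5],[4,0.6,0.5],[5,0.7,0.5]], "roll": [0,0,0,0,0]}}

```text
time_s: 8.6
eef_pos: [527.9, 12.2, 203.6]
eef_rot: [-0.453, -0.525, 0.545, 0.471]
wrist_force: [-8.1, -1.5, 10.1]
finger_gap: 42.5
```

```bash
python3 look.py 9
```

```text
8.6 [527.93277696  12.18726148 203.59191244] [-8.08917302 -1.5166299  10.10686603] [-0.10492434  1.34291959  0.03670726]
tab slope y -0.0684888213918029 z at y60 31.9238805391132 clip~ 0.3683820345113306
amber viewer ((39.89664840698242, -4.213651657104492), (40.402618408203125, 59.32280731201172), 88.63948059082031) 187
```

View pics/sd9.png

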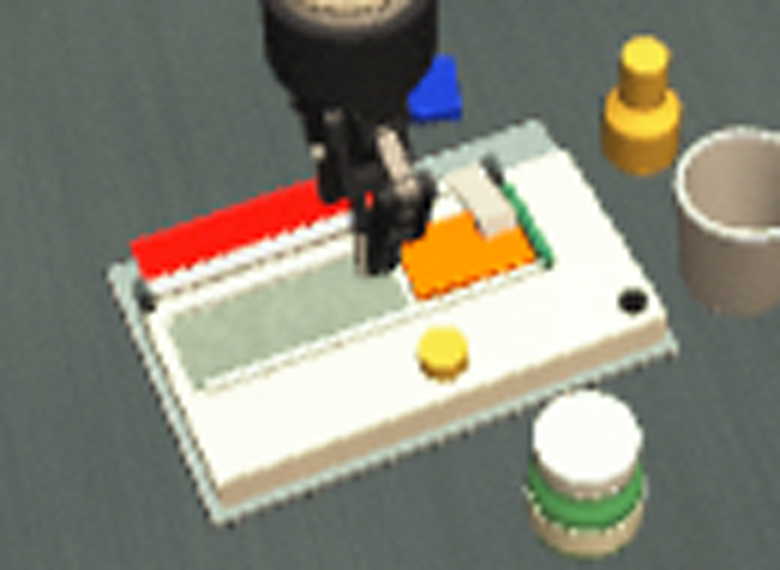

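View pics/wr9.png

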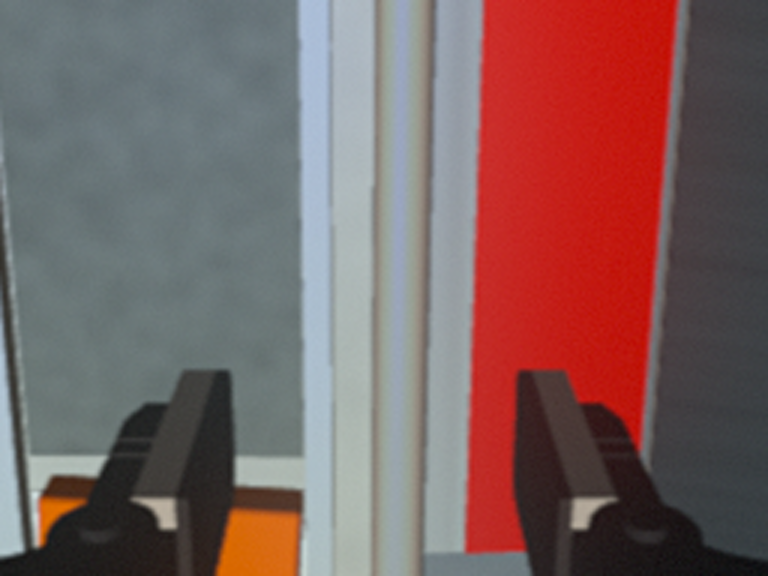

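```bash
python3 - <<'E'
from h import *
d=np.load("wr9.npy");i=r.camera_info("wrist")
O=np.array([527.5,-21]);a=.14;R=np.array([[np.cos(a),-np.sin(a)],[np.sin(a),np.cos(a)]])
def f(cu,cv,z):
    u=130+cu/3;v=120+cv/3;P=plane(i,u,v,z);return (cu,cv),(R.T@(P[:2]-O)).round(1), round(float(dep(i,u,v,d[int(v),int(u)])[2]),1)
print("rear top edge",f(270,508,38));print("rear top left",f(45,496,38));print("rear bottom edge",f(270,487,30));print("tab end",f(500,552,33));print("tab end",f(470,552,33.5))
print("floor",f(200,300,30),f(270,470,30))
E
```

```text
rear top edge ((270, 508), array([ 8.6, 17.5]), 35.9)
rear top left ((45, 496), array([  6.8, -16. ]), 36.6)
rear bottom edge ((270, 487), array([ 9.7, 16.8]), 31.2)
tab end ((500, 552), array([19.1, 53. ]), 5.9)
tab end ((470, 552), array([18.8, 48.2]), 32.1)
floor ((200, 300), array([-21.4,   6.9]), 29.4) ((270, 470), array([ 6.7, 16.8]), 29.4)
```

Request:
{"name": "apply_moves", "arguments": {"linear": [[1,0.1,0.5],[2,0.3,0.5],[3,0.4,0.5],[4,0.5,0.5]], "roll": [0,0,0,0]}}

```text
time_s: 9.1
eef_pos: [529.5, 12.3, 203.5]
eef_rot: [-0.451, -0.523, 0.548, 0.473]
wrist_force: [-11.0, -0.8, 12.2]
finger_gap: 42.9
```

```bash
python3 look.py 10
```

```text
9.1 [529.49022585  12.32501117 203.48422084] [-10.98184098  -0.7740131   12.1840385 ] [-0.21981864  1.81807945  0.0066736 ]
tab slope y -0.07260324332026613 z at y60 31.8447519130567 clip~ 0.37247607578875186
amber viewer ((39.89664840698242, -4.213651657104492), (40.402618408203125, 59.32280731201172), 88.63948059082031) 187
```

View pics/sd10.png

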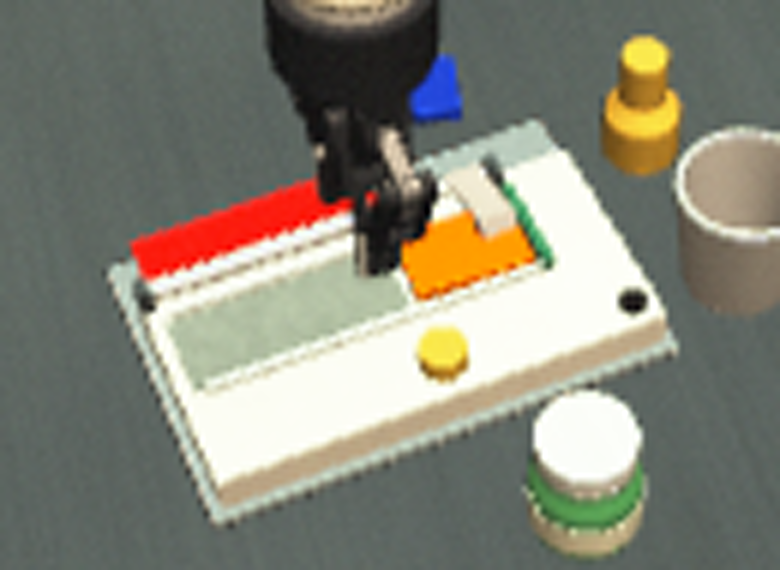

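View pics/wr10.png

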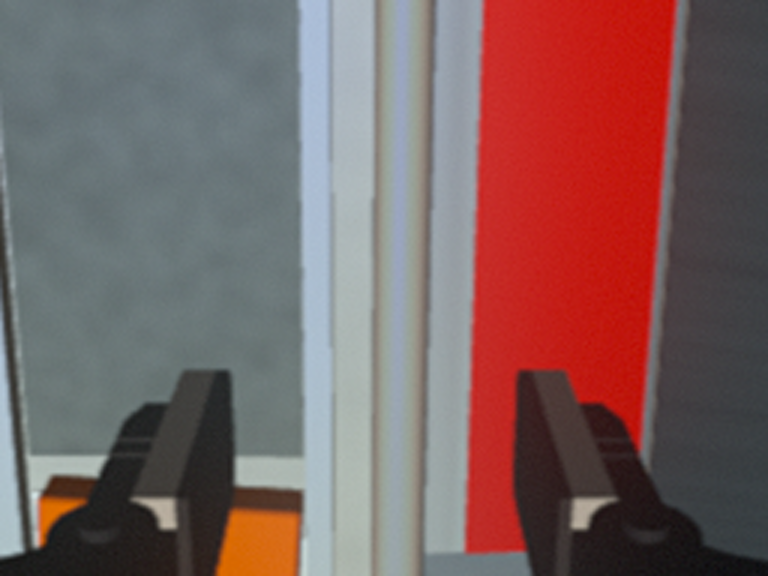

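Request:
{"name": "apply_moves", "arguments": {"linear": [[1,0.1,1],[2,0.3,2],[3,0.4,2.2],[4,0.5,2.4]], "roll": [0,0,0,0]}}

```text
time_s: 9.6
eef_pos: [530.9, 12.6, 204.7]
eef_rot: [-0.448, -0.521, 0.55, 0.475]
wrist_force: [-8.4, -1.1, 6.1]
finger_gap: 42.5
```

```bash
python3 look.py 11; python3 - <<'E'
from h import *
a=cv2.imread("pics/sd10.png");b=cv2.imread("pics/sd11.png");a0=cv2.imread("pics/sd9.png")
print([np.abs(x.astype(int)-b).sum(2)[190:310,395:560].mean() for x in (a0,a)])
E
```

```text
9.6 [530.89290523  12.59658389 204.71562756] [-8.35641414 -1.14171735  6.10894096] [ 0.05421942  1.47230133 -0.00665483]
tab slope y -0.013714683364245417 z at y60 33.24930110758768 clip~ 0.3137138235847321
amber viewer ((39.89664840698242, -4.213651657104492), (40.402618408203125, 59.32280731201172), 88.63948059082031) 181
[np.float64(16.909040404040404), np.float64(15.327171717171717)]
```

View pics/sd11.png

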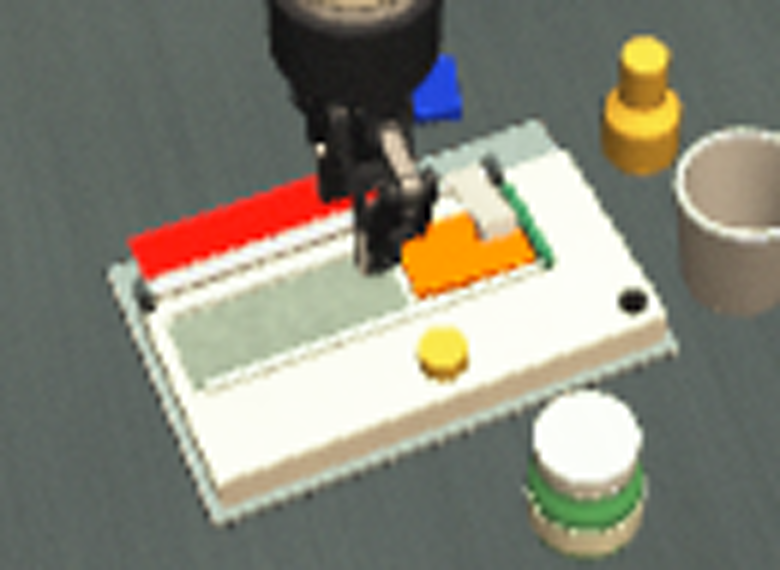

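View pics/wr11.png

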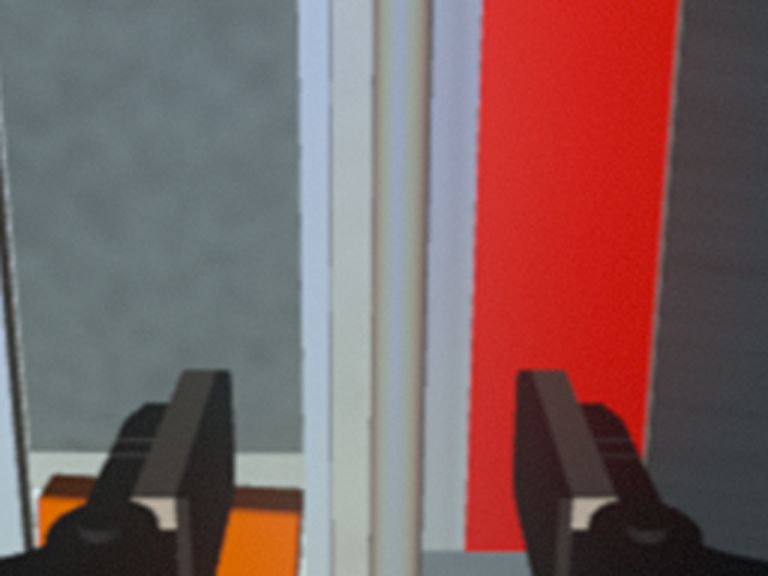

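Request:
{"name": "apply_moves", "arguments": {"linear": [[-2,-0.3,0],[-4,-0.6,0],[-6,-0.8,0],[-9,-1.3,0],[-12,-1.7,0],[-12,-1.7,0]], "roll": [0,0,0,0,0,0]}}

```text
time_s: 10.3
eef_pos: [520.7, 10.7, 206.2]
eef_rot: [-0.45, -0.522, 0.548, 0.474]
wrist_force: [2.2, 0.2, 5.8]
finger_gap: 42.7
```

```bash
python3 look.py 12
```

```text
10.3 [520.69130594  10.68034626 206.19415192] [2.22836322 0.17647831 5.77004003] [ 0.13119599 -0.45480458 -0.06480781]
tab slope y 0.05828363601713349 z at y60 34.78631114142714 clip~ 0.2417822259542893
amber viewer ((39.594200134277344, -4.862903594970703), (40.43856430053711, 60.148780822753906), 86.72138214111328) 181
```

View pics/sd12.png

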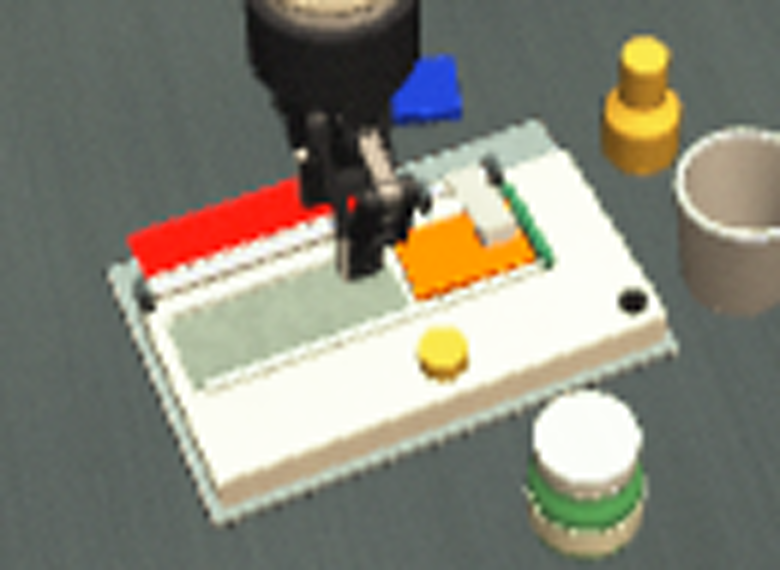

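View pics/wr12.png

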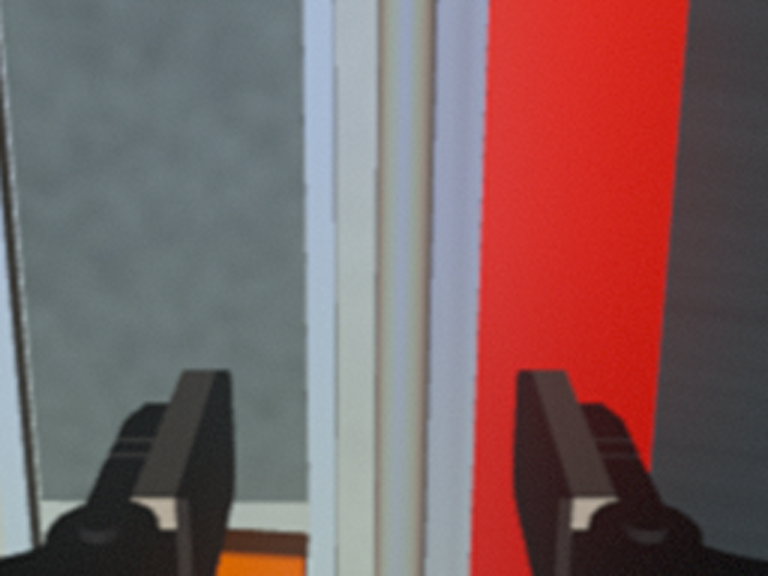

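Request:
{"name": "apply_moves", "arguments": {"linear": [[0,0,1],[0,0,2],[0,0,3],[0,0,4],[0,0,5],[0,0,7],[0,0,10],[0,0,20],[0,0,40],[0,0,70]], "roll": [0,0,0,0,0,0,0,0,0,0]}}

```text
time_s: 11.4
eef_pos: [519.8, 10.7, 275.7]
eef_rot: [-0.449, -0.521, 0.549, 0.475]
wrist_force: [0.4, 0.5, -0.3]
finger_gap: 42.4
```

Request:
{"name": "apply_moves", "arguments": {"linear": [[-10,0,40],[-20,0,70],[-20,0,70],[-20,0,70]], "roll": [0,0,0,0]}}

```text
time_s: 11.8
eef_pos: [500.0, 10.7, 347.4]
eef_rot: [-0.45, -0.522, 0.548, 0.474]
wrist_force: [0.4, -0.1, -0.3]
finger_gap: 42.9
```

```bash
python3 look.py 13; python3 - <<'E'
from h import *
p,d=r.capture("wrist");cv2.imwrite("pics/wfull13.png",p)
p,d=r.capture("scene");cv2.imwrite("pics/sc13.png",crop(p,190,155,300,235,6))
i=r.camera_info("side")
E
```

```text
11.8 [499.95599869  10.68928527 347.38637241] [ 0.37456986 -0.14295223 -0.34262267] [0.02990725 0.04336157 0.01379489]
tab slope y 0.1694110440236969 z at y60 37.246950062981966 clip~ 0.13218231173087408
amber viewer ((39.594200134277344, -4.862903594970703), (40.43856430053711, 60.148780822753906), 86.72138214111328) 177
```

View pics/sd13.png

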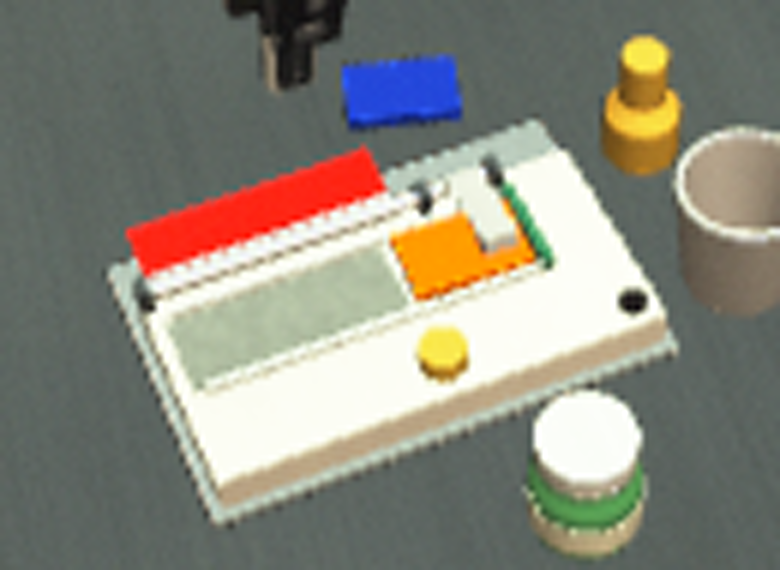

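View pics/wfull13.png

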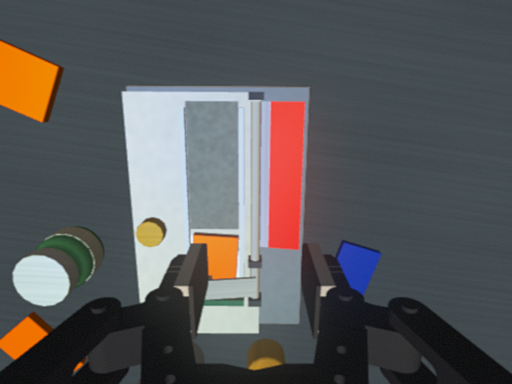

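View pics/sc13.png

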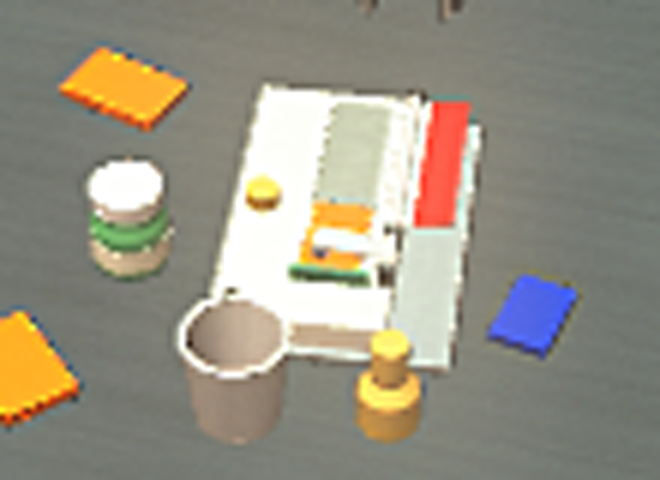

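```bash
python3 -c "
from bench import r
print(r.finish_job())"
```

```text
the job is handed in; nothing more can be done
None
```

I pushed the coupon home against the green stop with the tab held down, then let the tab up so the jaw closed on it. I handed the job in at about 12 s; no verdict was reported.

**What I did:** I set the fingers about 43 mm apart, one pressing the red tab (clip read about 0.24 to 0.37 rad) and the other in the lane. I slid the 60 x 40 mm amber coupon about 48 mm until it stopped. Then I backed the finger off the coupon with the tab still down, let the tab up slowly and moved clear.

**Checks that agreed:**
- **Coupon home:** the coupon did not move in the side view as the forward push went from 8 N to 11 N. It stayed put when I eased the tab load. Its centre measured x ≈ 39.6–39.9 mm (40 is home), and its rear edge was about 10 mm short of the tab's end, as it should be.
- **Jaw closed:** after release the tab slope gives a clip angle of about 0.13 rad (0.14 expected). The coupon looks flush with the stop and nothing touches the gripper (wrist force about 0).
- **Other things:** the disc, jar, spare, cup and nozzle look unmoved; I did not check the paddle and block at the end.

**Where readings disagreed:**
- The cameras differ by up to about 5 mm sideways on the viewer's position, which was within the finger clearances.
- The last side-view fit tilted the coupon about 3°, probably because the jaw hides part of it.
- The tool leaned a few hundredths of a radian while pushing, which made no difference to the result.

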